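# Feel along a curved roller track

## Task

Check that the little curved roller track runs freely: stroke your fingertips lightly along the row of rollers, following the curve from the roller next to the upright stop to the last one at the open end, so that every one of the seven rolls 30 degrees or more toward the open end. Do not press any roller right down into the track, do not shift or lift the track, and leave everything else on the bench where it is.

Things in the scene. Friction and masses are not known exactly. Their poses are not given: they have to be found in the camera images.
- track: loose curved aluminium roller track, about 1 kg: 52 mm wide arc, 200 mm centre-line radius, seven grey rollers across it, cheeks 34 mm high, an upright 54 mm steel stop plate at one end only. Origin: under the middle roller, on the centre line, at bench level; x along the track there, from stop end to open end; y to the outside of the curve (arc centre at x=0, y=-200 mm)
- top_1 (a point): highest point, at rest, of roller 1, counted from the stop (the roller next to the stop): mid-width, on the centre line, 42 mm above the bench, 8 mm above the cheeks. The stop plate is 49 mm further back along the arc. The point is fixed to the track and does not sink or turn
- top_4 (a point): highest point, at rest, of roller 4, counted from the stop (the middle roller): mid-width, on the centre line, 42 mm above the bench, 8 mm above the cheeks. Rollers 22 mm in diameter, 40 mm wide, 34 mm (0.17 rad) apart along the arc, three to each side of this one. The point is fixed to the track and does not sink or turn
- top_7 (a point): highest point, at rest, of roller 7, counted from the stop (the roller at the open end): mid-width, on the centre line, 42 mm above the bench, 8 mm above the cheeks. The track ends 26 mm further on. The point is fixed to the track and does not sink or turn
- roller_1 (a joint): angle turned by roller 1 (rad, 0 at the start), positive when its top moves toward the open end; slight drag, stays where it is left
- roller_2 (a joint): angle turned by roller 2 (rad, 0 at the start), positive when its top moves toward the open end; slight drag, stays where it is left
- roller_3 (a joint): angle turned by roller 3 (rad, 0 at the start), positive when its top moves toward the open end; slight drag, stays where it is left
- roller_4 (a joint): angle turned by roller 4 (rad, 0 at the start), positive when its top moves toward the open end; slight drag, stays where it is left
- roller_5 (a joint): angle turned by roller 5 (rad, 0 at the start), positive when its top moves toward the open end; slight drag, stays where it is left
- roller_6 (a joint): angle turned by roller 6 (rad, 0 at the start), positive when its top moves toward the open end; slight drag, stays where it is left
- roller_7 (a joint): angle turned by roller 7 (rad, 0 at the start), positive when its top moves toward the open end; slight drag, stays where it is left
- dip_1 (a joint): how far roller 1 is pressed down on its sprung axle (m): 0 at rest, 0.008 bottomed (level with the cheeks); it gives way from 1 N, then 0.5 N per mm (3 mm takes 2.5 N), and springs back up
- dip_2 (a joint): how far roller 2 is pressed down on its sprung axle (m): 0 at rest, 0.008 bottomed (level with the cheeks); it gives way from 1 N, then 0.5 N per mm (3 mm takes 2.5 N), and springs back up
- dip_3 (a joint): how far roller 3 is pressed down on its sprung axle (m): 0 at rest, 0.008 bottomed (level with the cheeks); it gives way from 1 N, then 0.5 N per mm (3 mm takes 2.5 N), and springs back up
- dip_4 (a joint): how far roller 4 is pressed down on its sprung axle (m): 0 at rest, 0.008 bottomed (level with the cheeks); it gives way from 1 N, then 0.5 N per mm (3 mm takes 2.5 N), and springs back up
- dip_5 (a joint): how far roller 5 is pressed down on its sprung axle (m): 0 at rest, 0.008 bottomed (level with the cheeks); it gives way from 1 N, then 0.5 N per mm (3 mm takes 2.5 N), and springs back up
- dip_6 (a joint): how far roller 6 is pressed down on its sprung axle (m): 0 at rest, 0.008 bottomed (level with the cheeks); it gives way from 1 N, then 0.5 N per mm (3 mm takes 2.5 N), and springs back up
- dip_7 (a joint): how far roller 7 is pressed down on its sprung axle (m): 0 at rest, 0.008 bottomed (level with the cheeks); it gives way from 1 N, then 0.5 N per mm (3 mm takes 2.5 N), and springs back up
- spanner: loose steel combination spanner, 151 mm long, 23 mm wide, 8 mm thick, lying flat on the outer side of the curve; origin: centre of its underside, long along its y
- end_cap: loose black square tube end cap, 30 x 30 x 19 mm, inside the curve; origin: centre of its underside
- bracket: loose galvanised angle bracket, 30 x 40 x 40 mm, near the track's open end; origin: centre of its underside
- wood_block: loose wood packing block, 45 x 75 x 22 mm, near the track's stop end; origin: centre of its underside
- pliers: loose pliers with red handles, 60 x 146 x 15 mm, at the left; origin: centre of their underside

How it is judged (in metres and radians):
On the way, in this order (a step that is already met when the one before it is completed fails the run):
1. roller 1 from the stop has been rolled toward the open end (more than 0.5 rad) (value of joint roller_1 above 0.5 rad).
2. roller 3 from the stop has been rolled toward the open end (more than 0.5 rad) (value of joint roller_3 above 0.5 rad).
3. roller 5 from the stop has been rolled toward the open end (more than 0.5 rad) (value of joint roller_5 above 0.5 rad).
4. roller 7 from the stop has been rolled toward the open end (more than 0.5 rad) (value of joint roller_7 above 0.5 rad).
At the end, for the whole second after the job is handed in: all seven rollers have turned toward the open end by more than 0.5 rad and stand fully up again (within 1 mm); the first and last rollers and every loose thing are within 15 mm of where they began (value of joint each of roller_1, roller_2, roller_3, roller_4, roller_5, roller_6, roller_7 above 0.5 rad and value of joint each of dip_1, dip_2, dip_3, dip_4, dip_5, dip_6, dip_7 below 0.001 m and distance of each of top_1, top_7, spanner, end_cap, bracket, wood_block, pliers from where it was at the start of the episode below 0.015 m); the robot touches nothing.
It fails at once if a roller is pressed down into the track (more than 7 mm of its 8 mm) (value of joint any of dip_1, dip_2, dip_3, dip_4, dip_5, dip_6, dip_7 above 0.007 m).
It fails at once if the track is shifted (first or last roller by more than 15 mm) (distance of any of top_1, top_7 from where it was at the start of the episode above 0.015 m).
It fails at once if the track is lifted (more than 6 mm) (height (world z) of track above 0.006 m).
It fails at once if another loose thing is moved or lifted (more than 15 mm) (distance of any of spanner, end_cap, bracket, wood_block, pliers from where it was at the start of the episode above 0.015 m).
It also fails if it takes over 48 s, if anything falls off the work surface, if the arm or the gripper's body presses on something with over 40 N, if the wrist force passes 120 N, or if a joint passes its speed limit or range.

## Robot

A 6-joint arm with a two-finger parallel gripper is mounted at the origin on a cart in front of the work surface, level with it; the furniture and walls round the work are solid. World frame = base frame: x ahead of the robot, y to its left, z up, the work surface at z = 0. Lengths are in mm, angles in rad, forces in N, time in s.
With the tool pointing down it reaches from about 350 to 925 mm from the base axis. Payload 6.4 kg.
Tool frame: the origin (TCP) lies at the very end of the fingers, on their centre line; the grasp point (between the pads) lies 19 mm behind it; x points along the fingers, y is the direction in which the jaws open and shut, and the axes are right-handed (so a half turn about x gives the same grasp; the last joint's range is limited). The gripper opens to 85 mm and grips with 20 to 120 N. Pads are 22 mm wide; open, the fingers measure 114 mm over their backs; the gripper's body (76 mm by 85 mm) begins 54 mm behind the grasp point. The pads swing forward as they close: fully open they stand 13 mm farther back than shut.
Start: joints at [1.136, 0.245, 1.558, -0, 1.339, -0.174], TCP at [167.601, 628.032, 231.29] pointing down, gripper open.
Joint ranges: [-3.13, 3.13], [-1.02, 2.26], [0.13, 2.54], [-0.95, 4.09], [0.21, 2.88], [-2.74, 2.74]. Speed limits (rad/s): [2.57, 2.57, 3.14, 3.14, 3.14, 3.14].

## Interface

Orientations are given as a unit quaternion [x, y, z, w].
In Python, from bench import env gives the robot as it stands.
- The arm moves only by the tool send_rows, never from a script. Its argument "targets" is a list of rows, each a list of 7 numbers: the shift along the tool's x, y, z in mm, then the turn, a rotation vector about the tool's x, y, z in rad, then the finger opening in mm, from 0 to 85.4. A call has exactly 8 rows; each row shifts and turns the commanded pose from where the row before left it, along the tool's axes as they then stand; what a row does not reach is not made up. A row lasts 1/8 s, in which the tool goes at most 62.5 mm and 10.7 degrees, less where a joint would pass 70% of its speed; a pose out of reach is approached as far as the arm can. A call with a gripper value outside its range is refused whole. The fingers move at their own pace and stop on an object; "squeeze" is the grip in N (left out, the last holds). Time passes only in rows, so rows that do not move let the fingers close, or fill a call up. It gives the time, the measured TCP pose, the force and the opening at its end, in the units of the state.
- env.get_state(): the state, without advancing time (a new reading comes with each control period).
- env.capture(name): name is "scene" or "top" or "wrist"; returns the picture (480x640x3 uint8, red, green, blue); there is no depth.
- env.camera_params(name): a dict with "camera_matrix" (3x3 intrinsics, pixels), "rvec" (rotation vector, rad) and "tvec" (3), from world to camera coordinates, as OpenCV has them. Camera axes: x right, y down, z forward; pixel columns grow to the right and rows downward; lengths in mm; the calibration is good to about 2 mm. A picture is of the moment at which its call begins: read the wrist's pose just before it. camera_params takes no time and is no camera call; for the wrist camera it gives the pose at the moment of the call.
- env.job_done(): hands the job in, once; it reports no verdict.
The state is a dict: "time_s": time; "joint_positions": joint angles; "qvel": joint speeds; "tau": joint torques, N m; "ee_pos": TCP position; "tcp_rot": TCP orientation; "wrist_force": force on the tool from outside, world axes, zero at the start; "moment": the same for the moment, N m; "width": finger opening in mm.
Only numpy, scipy, OpenCV 4.12 (cv2) and the standard library are available. Lean on these libraries where they do the work, as an engineer would, in place of code of your own. Each camera call takes 0.05 s, during which the arm holds its last target.

## Working session

There is one attempt and no reset: what is moved stays moved. The work goes in short steps, Python scripts to look and compute and a tool call to move; the robot and the scene stay as the last step left them, time stands still between calls to the robot, and variables do not carry over. Pictures are saved under pics/ and viewed, and the job is handed in when it is done.

Besides the shell and the picture viewer there is one more tool, called after "Call:" as a command line: name --pt "numbers of a row" for each row, then --argument value for the rest. send_rows: Moves the arm, as the interface text tells. Its arguments: {"type":"object","properties":{"targets":{"type":"array","items":{"type":"array","items":{"type":"number"}}},"squeeze":{"type":"number"}},"required":["targets"]}

```bash
ls; mkdir -p pics; python3 - <<'E'
from bench import env
import cv2,numpy as np
print(env.get_state())
for n in ("top","scene"):
    p=env.camera_params(n); print(n,p)
    cv2.imwrite(f"pics/{n}0.png",env.capture(n)[:,:,::-1])
E
```

```text
pics
{'time_s': 0.0, 'joint_positions': array([ 1.13590790e+00,  2.45832444e-01,  1.55901337e+00,  5.67324699e-06,
        1.33868425e+00, -1.74138208e-01]), 'qvel': array([-9.25358622e-05, -1.44842743e-03, -3.79382781e-04,  4.68975015e-04,
        2.06995152e-03,  4.93878428e-05]), 'tau': array([-1.74048023e-04, -4.29514647e+01, -3.26127684e+01, -1.68826441e-04,
        5.43113885e-03,  1.99507994e-06]), 'ee_pos': array([167.35363454, 627.51362047, 230.1689088 ]), 'tcp_rot': array([ 0.09127571,  0.70131255, -0.09258147,  0.70089808]), 'wrist_force': array([0.27280388, 0.16355011, 0.02973351]), 'moment': array([ 0.01394463, -0.00107175, -0.03768302]), 'width': 85.56281874439162}
top {'camera_matrix': array([[501.58343292,   0.        , 313.27160796],
       [  0.        , 501.58343292, 230.68843104],
       [  0.        ,   0.        ,   1.        ]]), 'rvec': array([ 2.13832747, -2.19457393,  0.13544268]), 'tvec': array([ 135.48718806,  570.03887367, 1154.90548779])}
scene {'camera_matrix': array([[469.11632611,   0.        , 313.83998583],
       [  0.        , 469.11632611, 233.85771362],
       [  0.        ,   0.        ,   1.        ]]), 'rvec': array([ 2.201074  , -0.76893302,  0.32844995]), 'tvec': array([-349.66651961,  346.94752782,  555.10658054])}
```

View pics/top0.png

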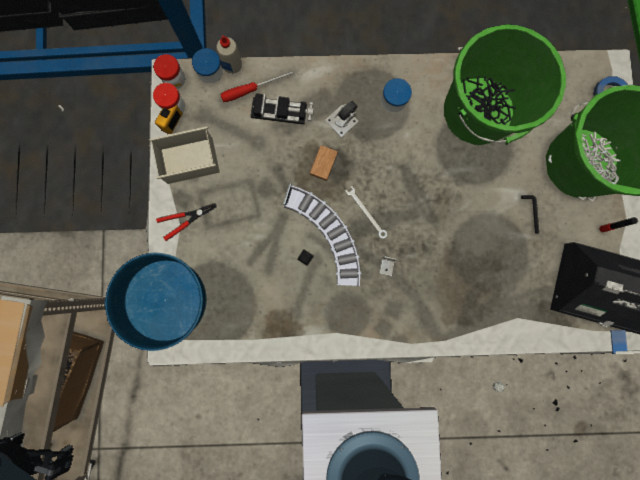

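View pics/scene0.png

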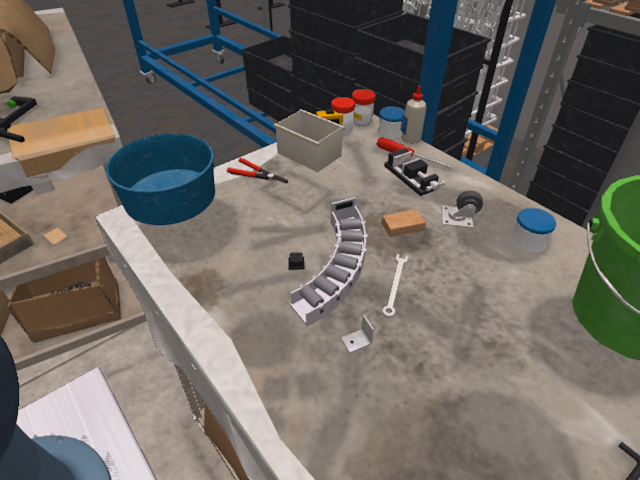

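```bash
cat > h.py <<'E'
import numpy as np,cv2
from bench import env
from scipy.spatial.transform import Rotation as R
def proj(n,P,p=None):
    p=p or env.camera_params(n)
    return cv2.projectPoints(np.array(P,float).reshape(-1,3),p["rvec"],p["tvec"],p["camera_matrix"],None)[0].reshape(-1,2)
def ray(n,uv,z,p=None):
    p=p or env.camera_params(n)
    M=cv2.Rodrigues(p["rvec"])[0]; uv=np.array(uv,float).reshape(-1,2)
    d=np.c_[uv,np.ones(len(uv))]@np.linalg.inv(p["camera_matrix"]).T@M
    c=-M.T@p["tvec"].ravel()
    return c+d*((z-c[2])/d[:,2])[:,None]
E
python3 - <<'E'
from h import *
print(proj("top",[[0,0,0],[167,628,230]]),proj("scene",[[167,628,230]]))
a=cv2.imread("pics/top0.png")[130:300,270:410]; cv2.imwrite("pics/top_c.png",cv2.resize(a,None,fx=3.5,fy=3.5,interpolation=2))
a=cv2.imread("pics/scene0.png")[180:360,270:430]; cv2.imwrite("pics/sc_c.png",cv2.resize(a,None,fx=3.3,fy=3.3,interpolation=2))
E
```

```text
[[372.11462985 478.26025243]
 [ 48.84653364 441.05660212]] [[-25.4084663  109.91983361]]
```

View pics/top_c.png

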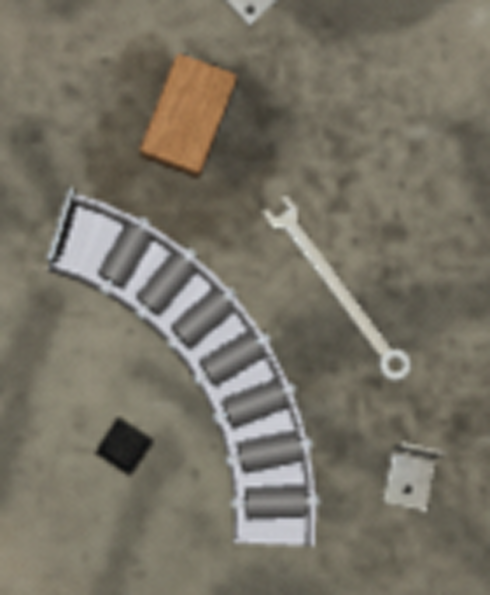

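View pics/sc_c.png

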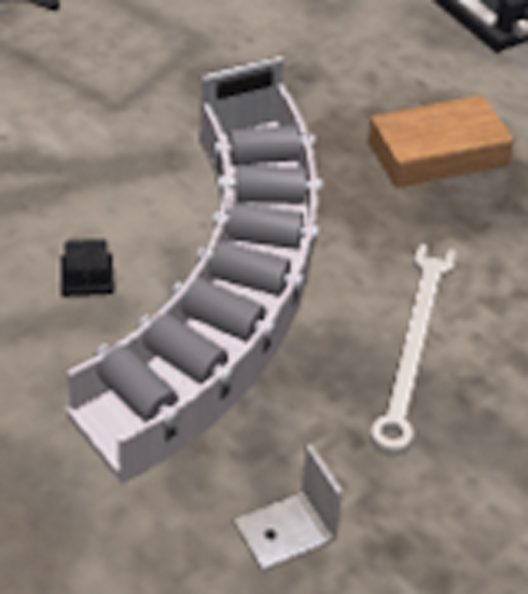

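```bash
cat >> h.py <<'E'
from scipy.optimize import least_squares
TH=0.17*(np.arange(7)-3)
def track_pts(q,z=42,th=TH,r=200):
    # q: x,y of origin, yaw of track x axis. arc centre at local (0,-200)
    lx=r*np.sin(th); ly=r*np.cos(th)-200
    c,s=np.cos(q[2]),np.sin(q[2])
    return np.c_[q[0]+c*lx-s*ly,q[1]+s*lx+c*ly,np.full(len(th),z)]
def fit(n,uv,z=31,p=None):
    X=ray(n,uv,z,p)[:,:2]
    f=lambda q:(track_pts(q,z)[:,:2]-X).ravel()
    y0=np.arctan2(*(X[6]-X[0])[::-1])
    s=least_squares(f,[*X[3],y0]); return s.x,s.fun.reshape(-1,2)
E
python3 - <<'E'
from h import *
im=cv2.imread("pics/top0.png"); hsv=cv2.cvtColor(im,cv2.COLOR_BGR2HSV)
# region + dark grey, low saturation
m=((hsv[...,2]<150)&(hsv[...,1]<25)).astype(np.uint8)*255
roi=np.zeros_like(m); roi[185:290,282:365]=1; m*=roi
cv2.imwrite("pics/m.png",cv2.resize(m[180:295,275:370],None,fx=5,fy=5,interpolation=0))
n,l,st,ce=cv2.connectedComponentsWithStats(m)
for i in range(1,n):
    if st[i,4]>15: print(st[i],ce[i])
E
```

```text
[ 283  185   76  101 1513] [329.07005948 231.21810972]
[318 229  20  44  47] [330.19148936 249.95744681]
[299 251  14  14 101] [304.83168317 257.        ]
[336 275  10  11  20] [338.7  281.75]
```

View pics/m.png

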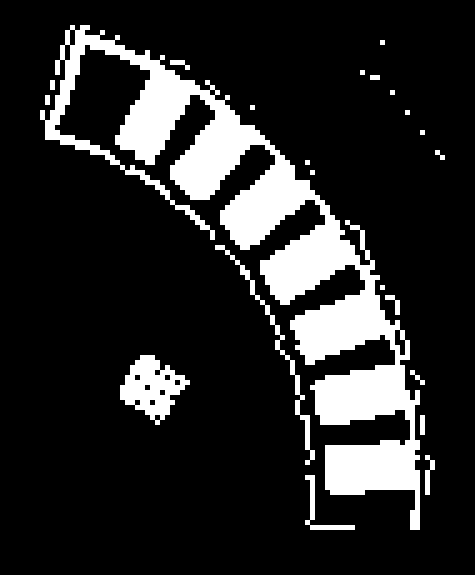

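```bash
python3 - <<'E'
from h import *
im=cv2.imread("pics/top0.png"); im=im[180:295,275:370]; im=cv2.resize(im,None,fx=4,fy=4,interpolation=2);hsv=cv2.cvtColor(im,cv2.COLOR_BGR2HSV)
m=((hsv[...,2]<140)&(hsv[...,1]<25)).astype(np.uint8)*255
m=cv2.morphologyEx(m,cv2.MORPH_OPEN,np.ones((17,17)))
n,l,st,ce=cv2.connectedComponentsWithStats(m)
c=[]
for i in range(1,n):
    print(st[i],ce[i]); 
    if 500<st[i,4] and ce[i][0]>100: c.append((ce[i]+.5)/4-.5+[275,180])
c=np.array(c); print(c)
if 1:
    cap=np.array([304.8,257]); c=c[np.linalg.norm(c-cap,axis=1)>8]
    for z in(31,36):
        q,e=fit("top",c,z); print(q,np.round(e,1).tolist())
    print(track_pts(q).round(1))
E
```

```text
[ 117   57   34   37 1002] [133.61676647  74.3762475 ]
[168  93  32  33 843] [183.39620403 108.79478055]
[224 145  18  18 323] [232.47368421 153.47368421]
[261 253  42  26 812] [281.19950739 265.41256158]
[ 256  312   69   27 1276] [289.03369906 324.92241379]
[302 355  27  18 478] [315.15899582 363.35774059]
[ 262  374   68   20 1232] [295.09253247 383.41314935]
[[308.02919162 198.21906188]
 [320.47405101 206.82369514]
 [344.92487685 245.97814039]
 [346.88342476 260.85560345]
 [348.39813312 275.47828734]]Traceback (most recent call last):
  File "<stdin>", line 14, in <module>
  File "h.py", line 23, in fit
    y0=np.arctan2(*(X[6]-X[0])[::-1])
                    ~^^^
IndexError: index 6 is out of bounds for axis 0 with size 5
```

```bash
python3 - <<'E'
from h import *
c=np.array([(126,254),(167,282),(204,317),(236,358),(257,404),(271,452),(278,502)])/3.5+[270,130]
for z in(31,36):
    q,e=fit("top",c,z); print(q,np.round(e,1).tolist())
print(track_pts(q).round(1))
s=env.get_state(); print(R.from_quat(s["tcp_rot"]).as_matrix().round(3))
p=env.camera_params("wrist"); M=cv2.Rodrigues(p["rvec"])[0]
print(p["camera_matrix"], (-M.T@p["tvec"]).ravel(), M)
cv2.imwrite("pics/w0.png",env.capture("wrist")[:,:,::-1])
im=cv2.imread("pics/scene0.png")
for u in proj("scene",track_pts(q)): cv2.circle(im,tuple(int(v) for v in u.round()),1,(0,0,255),-1)
cv2.imwrite("pics/s_o.png",cv2.resize(im[180:360,270:430],None,fx=3.3,fy=3.3))
E
```

```text
[568.33458177  64.91160174  -2.62402886] [[-0.8, -0.8], [-0.8, -0.9], [-0.5, -0.2], [0.1, 1.4], [0.8, 0.4], [0.7, -0.1], [0.5, 0.3]]
[567.80268958  65.16212061  -2.62402886] [[-0.5, -0.6], [-0.6, -0.8], [-0.3, -0.1], [0.1, 1.4], [0.7, 0.3], [0.4, -0.3], [0.1, 0.1]]
[[640.1 135.6  42. ]
 [620.1 108.1  42. ]
 [595.8  84.4  42. ]
 [567.8  65.2  42. ]
 [537.   50.9  42. ]
 [504.2  42.1  42. ]
 [470.4  39.   42. ]]
[[-0.001  0.258  0.966]
 [-0.002  0.966 -0.258]
 [-1.    -0.002 -0.   ]]
[[400.22984869   0.         324.03754866]
 [  0.         400.22984869 251.6774635 ]
 [  0.           0.           1.        ]] [103.63282972 645.17457961 374.01496671] [[ 2.58503537e-01  9.66010069e-01 -6.84231762e-04]
 [ 9.32264213e-01 -2.49287468e-01  2.62181606e-01]
 [ 2.53099501e-01 -6.84127574e-02 -9.65018309e-01]]
```

View pics/s_o.png

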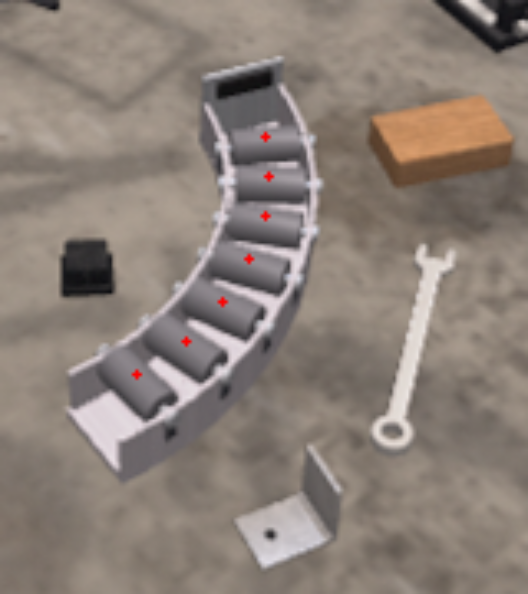

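View pics/w0.png

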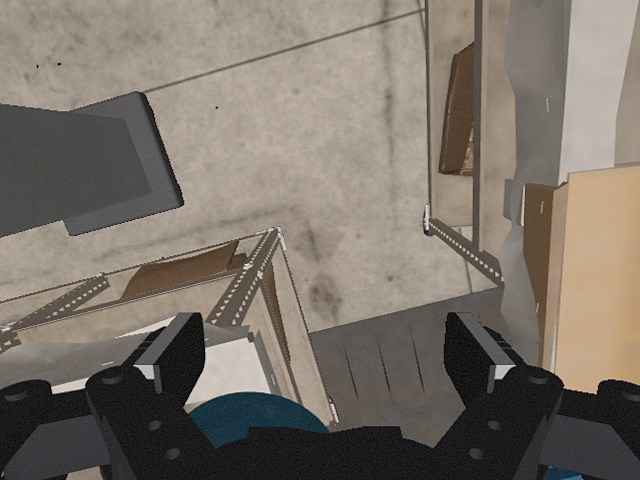

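```bash
cat >> h.py <<'E'
def rel(target,yaw):
    """rows total: shift in current tool axes, and turn about tool x, to reach target with tool y at yaw"""
    s=env.get_state(); Rm=R.from_quat(s["tcp_rot"]).as_matrix()
    x=np.array([0,0,-1.]);y=np.array([np.cos(yaw),np.sin(yaw),0]);Rt=np.c_[x,y,np.cross(x,y)]
    return Rm.T@(np.array(target)-s["ee_pos"]), R.from_matrix(Rm.T@Rt).as_rotvec()
E
python3 - <<'E'
from h import *
pt,ps=env.camera_params("top"),env.camera_params("scene")
for z in(0,80,120,160,200):
    X=ray("top",[[155,300]],z,pt); print(z,X,proj("scene",X,ps))
X=ray("top",[[185,155],[388,92]],40,pt);print(X)
q=[567.9,65.1,-2.624]
print(track_pts(q,42,np.array([-.51-.16,-.51])))
print(rel([627,140,290],1.08))
E
```

```text
0 [[420.20329792 502.43698584   0.        ]] [[164.36915246 191.58843671]]
80 [[421.31990448 478.10703896  80.        ]] [[161.34123552 166.00891392]]
120 [[421.87820775 465.94206552 120.        ]] [[159.6638004  151.83811901]]
160 [[422.43651103 453.77709207 160.        ]] [[157.8611042 136.6091317]]
200 [[422.99481431 441.61211863 200.        ]] [[155.91857208 120.19882535]]
[[762.19201627 422.17822939  40.        ]
 [907.33556314 -69.96696733  40.        ]]
[[654.43640105 164.12382553  42.        ]
 [640.15352005 135.52633193  42.        ]]
(array([ -59.20889856, -352.72434279,  569.75856786]), array([ 2.30016680e-01, -9.19326292e-05,  1.50478032e-03]))
```

Call:
send_rows --pt "-8 -12 20 0 0 0 0" --pt "-8 -25 41 0 0 0 0" --pt "-8 -25 41 0 0 0 0" --pt "-8 -25 41 0 0 0 0" --pt "-8 -25 41 0 0 0 0" --pt "-8 -25 41 0 0 0 0" --pt "-8 -25 41 0 0 0 0" --pt "-4 -25 41 0 0 0 0" --squeeze 20

```text
time_s: 1.15
ee_pos: [417.4, 366.0, 292.5]
tcp_rot: [0.092, 0.701, -0.092, 0.702]
wrist_force: [-0.2, 0.4, -1.0]
width: 0.0
```

Call:
send_rows --pt "0 -25 41 0 0 0 0" --pt "0 -25 41 0 0 0 0" --pt "0 -25 41 0 0 0 0" --pt "0 -25 41 0 0 0 0" --pt "0 -25 41 0 0 0 0" --pt "0 -25 41 0 0 0 0" --pt "0 -25 41 0.12 0 0 0" --pt "0 -5 10 0.11 0 0 0"

```text
time_s: 2.15
ee_pos: [656.8, 112.9, 291.3]
tcp_rot: [0.174, 0.685, -0.175, 0.685]
wrist_force: [-0.2, 0.3, -0.4]
width: 0.2
```

```bash
python3 - <<'E'
from h import *
p=env.camera_params("wrist"); s=env.get_state(); print({k:np.round(v,3) for k,v in s.items()})
cv2.imwrite("pics/w1.png",env.capture("wrist")[:,:,::-1])
q=[567.9,65.1,-2.624]
print(proj("wrist",track_pts(q),p).round(1))
E
```

```text
{'time_s': np.float64(2.15), 'joint_positions': array([ 1.000e-03,  2.420e-01,  1.452e+00, -1.000e-03,  1.448e+00,
       -1.072e+00]), 'qvel': array([-0.071,  0.087, -0.103,  0.015,  0.027,  0.776]), 'tau': array([ -1.188, -43.785, -34.005,  -0.138,  -0.11 ,  -0.69 ]), 'ee_pos': array([656.814, 112.922, 291.309]), 'tcp_rot': array([ 0.174,  0.685, -0.175,  0.685]), 'wrist_force': array([-0.217,  0.258, -0.408]), 'moment': array([-0.009,  0.051, -0.038]), 'width': np.float64(0.217)}
[[335.6 186.3]
 [301.  181.7]
 [267.2 171.2]
 [234.8 154.9]
 [204.6 132.7]
 [177.2 105. ]
 [153.3  72. ]]
```

View pics/w1.png

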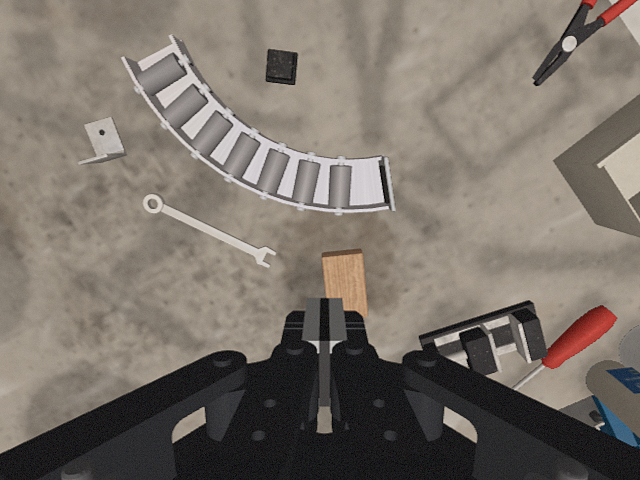

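```bash
python3 - <<'E'
from h import *
env.capture("top")
env.capture("wrist")
p=env.camera_params("wrist"); s=env.get_state(); print(s["qvel"].round(3),s["ee_pos"])
im=env.capture("wrist")[:,:,::-1].copy()
q=[567.9,65.1,-2.624]
for u in proj("wrist",track_pts(q),p): cv2.circle(im,tuple(int(v) for v in u.round()),1,(0,0,255),-1)
cv2.imwrite("pics/w2.png",cv2.resize(im[20:260,120:440],None,fx=2.5,fy=2.5))
E
```

```text
[ 0.026 -0.013  0.013  0.003  0.001 -0.004] [655.55083171 115.37416645 291.43769769]
```

View pics/w2.png

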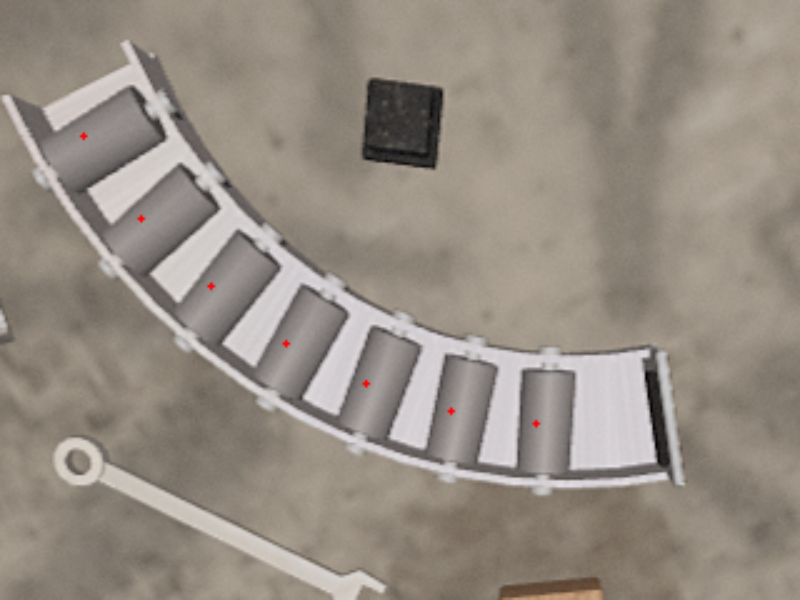

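```bash
python3 - <<'E'
from h import *
c=np.array([(547,422),(463,411),(380,383),(301,344),(229,287),(162,219),(104,138)])/2.5+[120,20]
p=env.camera_params("wrist")
M=cv2.Rodrigues(p["rvec"])[0]; print((-M.T@p["tvec"]).ravel())
for z in(31,35):
    q,e=fit("wrist",c,z,p); print(q,np.round(e,1).tolist()); print(track_pts(q).round(1))
    print(proj("top",track_pts(q,31)))
E
```

```text
[596.9372162  147.61697736 435.22050456]
[570.27782571  69.43933739  -2.62662528] [[-0.6, -0.5], [-0.9, -0.3], [-0.1, -0.2], [-0.4, 0.5], [0.3, -0.2], [0.6, 0.2], [1.0, 0.6]]
[[642.7 139.7  42. ]
 [622.7 112.3  42. ]
 [598.3  88.6  42. ]
 [570.3  69.4  42. ]
 [539.4  55.3  42. ]
 [506.6  46.6  42. ]
 [472.8  43.5  42. ]]
[[304.52210881 202.07921052]
 [316.24255698 210.09338109]
 [326.46531116 219.98729984]
 [334.898137   231.49921056]
 [341.29252182 244.32041886]
 [345.45134453 258.10159587]
 [347.23589317 272.46052248]]
[570.59703298  70.11505928  -2.62662528] [[0.2, 0.1], [-0.3, 0.0], [0.3, -0.1], [-0.3, 0.4], [0.1, -0.5], [0.0, -0.1], [0.1, 0.2]]
[[643.  140.4  42. ]
 [623.  112.9  42. ]
 [598.6  89.3  42. ]
 [570.6  70.1  42. ]
 [539.7  56.   42. ]
 [506.9  47.2  42. ]
 [473.1  44.2  42. ]]
[[304.23558492 201.95417492]
 [315.95527016 209.96794198]
 [326.17716445 219.86135285]
 [334.60905657 231.37266411]
 [341.00245943 244.19319684]
 [345.16027946 257.97364   ]
 [346.94383341 272.3317944 ]]
```

```bash
cat >> h.py <<'E'
Q=[569.5,68,-2.625]
def st(th,z):
    return rel(track_pts(Q,z,np.array([th]))[0],Q[2]-th+np.pi)
E
python3 - <<'E'
from h import *
print(st(-.535,60)); print(track_pts(Q).round(1))
# tangential travel rows: chord per step of dth in tool frame at row-start, then turn
E
```

```text
(array([231.48136766,  18.27728731, -21.99391402]), array([ 2.95663671e-02, -1.78078735e-04,  8.07065056e-05]))
[[641.8 138.4  42. ]
 [621.8 110.9  42. ]
 [597.5  87.2  42. ]
 [569.5  68.   42. ]
 [538.7  53.8  42. ]
 [505.9  45.   42. ]
 [472.   41.9  42. ]]
```

Call:
send_rows --pt "20 5 -6 0.03 0 0 0" --pt "40 5 -6 0 0 0 0" --pt "40 4 -5 0 0 0 0" --pt "40 4 -5 0 0 0 0" --pt "40 0 0 0 0 0 0" --pt "35 0 0 0 0 0 0" --pt "15 0 0 0 0 0 0" --pt "0 0 0 0 0 0 0"

```text
time_s: 3.35
ee_pos: [644.6, 143.6, 60.9]
tcp_rot: [0.181, 0.684, -0.182, 0.683]
wrist_force: [0.3, 0.1, 0.3]
width: -0.2
```

```bash
python3 - <<'E'
from h import *
print(env.get_state()["wrist_force"])
print(st(-.535,42))
cv2.imwrite("pics/s3.png",cv2.resize(env.capture("scene")[150:330,250:450,::-1],None,fx=4,fy=3.3*4/3.3))
cv2.imwrite("pics/w3.png",env.capture("wrist")[:,:,::-1])
for i in range(3): 
    env.capture("top"); print(env.get_state()["wrist_force"],env.get_state()["ee_pos"])
E
```

```text
[0.2514733  0.11692119 0.31875432]
(array([18.93681988, -0.87895724,  0.30774998]), array([-0.00032886, -0.00114   ,  0.00074737]))
[-0.20537806  0.17098067 -0.47496945] [646.59432035 143.44671387  63.49860782]
[-0.36182149  0.99952706  0.1580648 ] [646.61710318 143.39183243  63.47676786]
[-0.4785358   0.23259156 -0.0851962 ] [646.46886187 143.32366172  63.27408836]
```

View pics/s3.png

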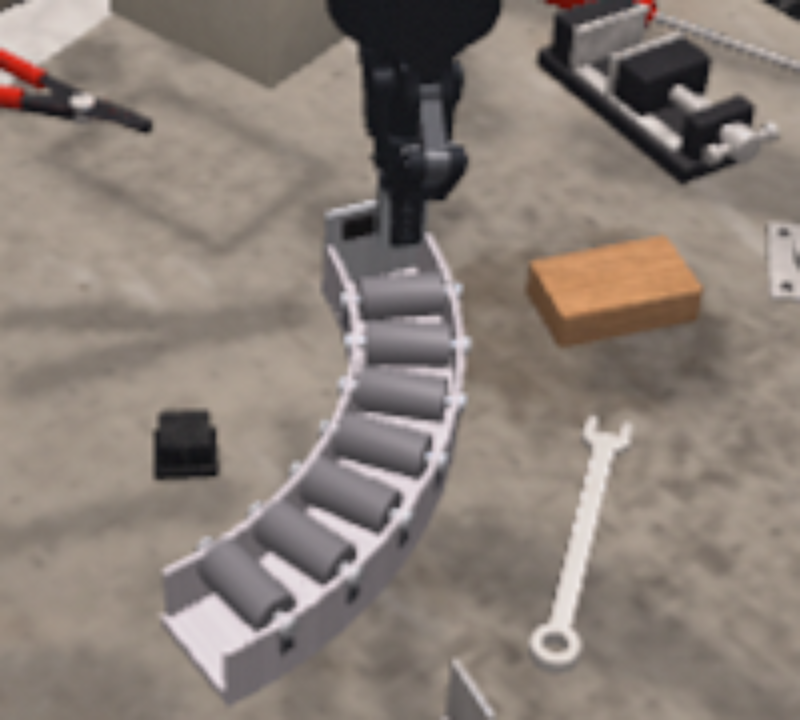

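View pics/w3.png

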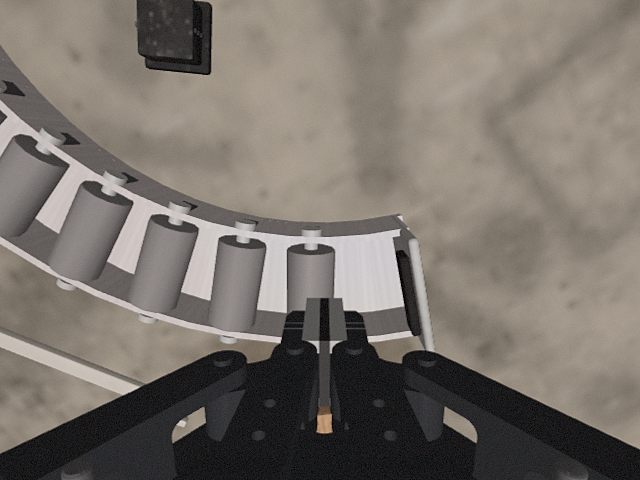

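```bash
python3 - <<'E'
from h import *
p=env.camera_params("wrist"); s=env.get_state()
print("tcp px",proj("wrist",[s["ee_pos"]],p))
for Qx in ([567.9,65.1,-2.624],Q,[570.4,69.8,-2.6266]):
    print(proj("wrist",track_pts(Qx,31,TH[:4],180),p).round(0).tolist(), proj("wrist",track_pts(Qx,42,TH[:4],180),p).round(0).tolist())
print(st(-.535,42))
E
python3 - <<'E'
import cv2
a=cv2.imread("pics/w3.png")[200:350,180:430];cv2.imwrite("pics/w3c.png",cv2.resize(a,None,fx=3.2,fy=3.2,interpolation=2))
E
```

```text
tcp px [[322.9004522  319.06141408]]
[[302.0, 245.0], [234.0, 238.0], [167.0, 220.0], [101.0, 190.0]] [[301.0, 251.0], [229.0, 244.0], [157.0, 225.0], [87.0, 193.0]]
[[309.0, 245.0], [242.0, 238.0], [175.0, 220.0], [109.0, 190.0]] [[308.0, 251.0], [237.0, 244.0], [165.0, 225.0], [95.0, 193.0]]
[[314.0, 245.0], [246.0, 238.0], [179.0, 220.0], [113.0, 190.0]] [[313.0, 251.0], [241.0, 244.0], [170.0, 224.0], [100.0, 193.0]]
(array([21.26716371, -1.65822806, -1.55967753]), array([-0.00132584,  0.00269866, -0.00170221]))
```

View pics/w3c.png

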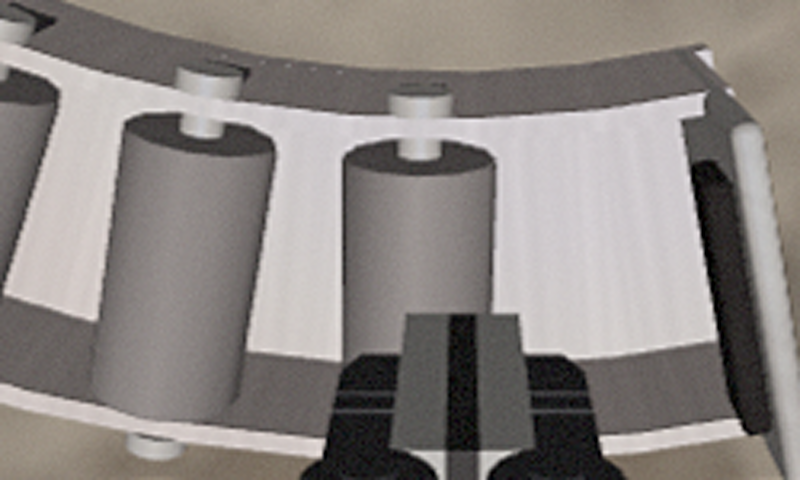

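Call:
send_rows --pt "4 -0.4 -0.4 0 0 0 0" --pt "4 -0.4 -0.4 0 0 0 0" --pt "4 -0.4 -0.4 0 0 0 0" --pt "3 -0.4 -0.4 0 0 0 0" --pt "2 0 0 0 0 0 0" --pt "0 0 0 0 0 0 0" --pt "0 0 0 0 0 0 0" --pt "0 0 0 0 0 0 0"

```text
time_s: 4.6
ee_pos: [643.2, 142.6, 44.5]
tcp_rot: [0.182, 0.683, -0.182, 0.683]
wrist_force: [-0.2, 0.2, 0.3]
width: 0.1
```

```bash
cat > chk.py <<'E'
from h import *
F=[];P=[]
import sys
for i in range(int(sys.argv[1])):
    s=env.get_state();F.append(s["wrist_force"]);P.append(s["ee_pos"]);env.capture("top")
print(np.mean(F,0).round(2),np.std(F,0).round(2),np.mean(P,0).round(2),np.ptp(P,axis=0).round(2),s["time_s"])
E
python3 chk.py 5
```

```text
[0.31 0.24 0.46] [0.38 0.49 0.56] [643.17 142.65  44.43] [0.12 0.05 0.13] 4.8
```

Call:
send_rows --pt "1 0 0 0 0 0 0" --pt "1 0 0 0 0 0 0" --pt "1 0 0 0 0 0 0" --pt "0 0 0 0 0 0 0" --pt "0 0 0 0 0 0 0" --pt "0 0 0 0 0 0 0" --pt "0 0 0 0 0 0 0" --pt "0 0 0 0 0 0 0"

```text
time_s: 5.85
ee_pos: [643.1, 142.7, 41.3]
tcp_rot: [0.182, 0.683, -0.182, 0.683]
wrist_force: [-0.4, 0.4, 0.8]
width: -0.3
```

```bash
python3 chk.py 8
```

```text
[-0.57  0.15  1.02] [0.49 0.57 0.35] [643.07 142.64  41.3 ] [0.03 0.03 0.08] 6.2
```

Call:
send_rows --pt "1 0 0 0 0 0 0" --pt "1 0 0 0 0 0 0" --pt "0 0 0 0 0 0 0" --pt "0 0 0 0 0 0 0" --pt "0 0 0 0 0 0 0" --pt "0 0 0 0 0 0 0" --pt "0 0 0 0 0 0 0" --pt "0 0 0 0 0 0 0"

```text
time_s: 7.25
ee_pos: [643.1, 142.7, 39.3]
tcp_rot: [0.182, 0.683, -0.182, 0.683]
wrist_force: [-0.1, 1.0, 1.8]
width: 0.1
```

```bash
python3 chk.py 8; python3 - <<'E'
from h import *
print(st(-.535,39.5))
# deltas per step: dth=0.02 in tool frame with y=-tangent
for d in(.0175,.02):print(200*np.sin(d),200*(1-np.cos(d)))
E
```

```text
[-0.26  0.42  1.99] [0.34 0.56 0.55] [643.11 142.65  39.32] [0.05 0.03 0.04] 7.6
(array([-0.18898753,  0.65727183,  1.0769587 ]), array([-1.61673832e-03,  7.65556068e-05, -2.37659507e-05]))
3.4998213569021615 0.030624218432451222
3.999733338666616 0.039998666684448736
```

Call:
send_rows --pt "0 -1 0.3 0.012 0 0 0" --pt "0 -2 0.3 0.01 0 0 0" --pt "0 -3 0.3 0.015 0 0 0" --pt "0 -3.5 0 0.0175 0 0 0" --pt "0 -3.5 0 0.0175 0 0 0" --pt "0 -3.5 0 0.0175 0 0 0" --pt "0 -3.5 0 0.0175 0 0 0" --pt "0 -3.5 0 0.0175 0 0 0"

```text
time_s: 8.65
ee_pos: [630.6, 122.2, 39.0]
tcp_rot: [0.225, 0.671, -0.225, 0.67]
wrist_force: [0.4, -0.2, -0.1]
width: 0.1
```

```bash
cat > pos.py <<'E'
from h import *
s=env.get_state(); P=s["ee_pos"]
c,sn=np.cos(Q[2]),np.sin(Q[2])
d=P[:2]-np.array(Q[:2]); l=np.array([c*d[0]+sn*d[1],-sn*d[0]+c*d[1]])+[0,200]
th=np.arctan2(l[0],l[1]); y=R.from_quat(s["tcp_rot"]).as_matrix()[:,1]
print("th",th.round(4),"r-200",(np.hypot(*l)-200).round(2),"z",P[2].round(2),"yaw err",(np.arctan2(y[1],y[0])-(Q[2]-th+np.pi)).round(3),"F",s["wrist_force"].round(2),s["time_s"])
E
python3 pos.py
```

```text
th -0.4118 r-200 -0.25 z 38.97 yaw err -0.004 F [ 0.45 -0.22 -0.07] 8.65
```

Call:
send_rows --pt "0 -3.5 0.1 0.0175 0 0 0" --pt "0 -3.5 0 0.0175 0 0 0" --pt "0 -3.5 0 0.0175 0 0 0" --pt "0 -3.5 0 0.0175 0 0 0" --pt "0 -3.5 0 0.0175 0 0 0" --pt "0 -3.5 0 0.0175 0 0 0" --pt "0 -3.5 0 0.0175 0 0 0" --pt "0 -3.5 0 0.0175 0 0 0"

```text
time_s: 9.65
ee_pos: [612.7, 100.9, 39.2]
tcp_rot: [0.271, 0.653, -0.271, 0.653]
wrist_force: [0.1, 0.6, 1.3]
width: 0.2
```

```bash
python3 pos.py; python3 - <<'E'
from h import *
cv2.imwrite("pics/s4.png",cv2.resize(env.capture("scene")[150:330,250:450,::-1],None,fx=4,fy=4))
E
python3 pos.py
```

```text
th -0.272 r-200 0.12 z 39.18 yaw err -0.004 F [0.06 0.58 1.31] 9.65
th -0.27 r-200 -0.02 z 38.99 yaw err -0.003 F [-0.13 -0.27  0.16] 9.7
```

View pics/s4.png

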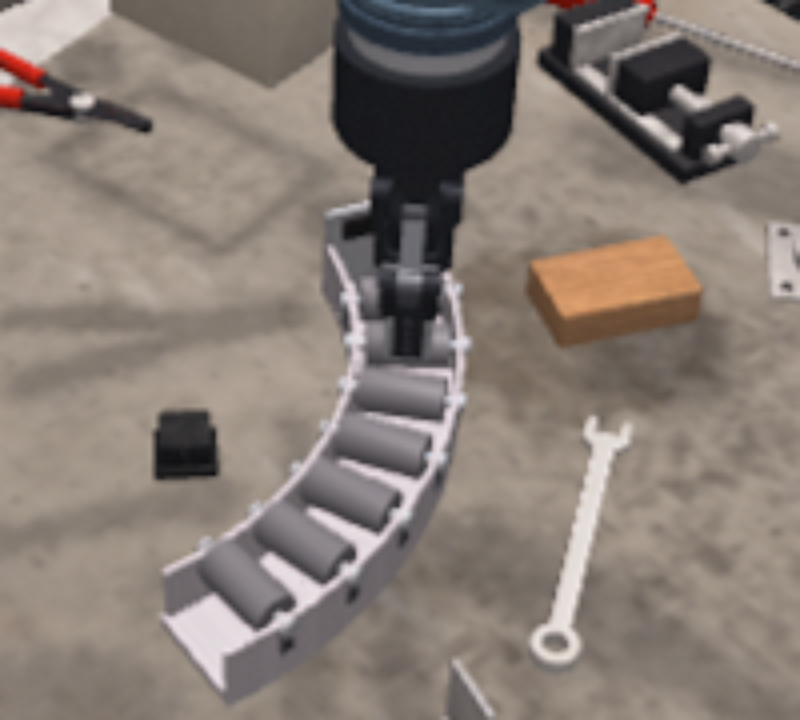

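The scene picture shows the tip centred on the track just past roller 2, around (408,345). The track, spanner, block and cap are where they were, so I'll continue.

Call:
send_rows --pt "0 -3 0 0.015 0 0 0" --pt "0 -3.5 0 0.0175 0 0 0" --pt "0 -3.5 0 0.0175 0 0 0" --pt "0 -3.5 0 0.0175 0 0 0" --pt "0 -3.5 0 0.0175 0 0 0" --pt "0 -3.5 0 0.0175 0 0 0" --pt "0 -3.5 0 0.0175 0 0 0" --pt "0 -3.5 0 0.0175 0 0 0"

```text
time_s: 10.7
ee_pos: [592.3, 82.7, 39.4]
tcp_rot: [0.315, 0.633, -0.315, 0.633]
wrist_force: [0.0, -0.9, 1.9]
width: -0.2
```

```bash
python3 pos.py
```

```text
th -0.1356 r-200 0.32 z 39.37 yaw err -0.005 F [ 0.   -0.9   1.87] 10.7
```

Call:
send_rows --pt "0 -3.5 0 0.0175 0 0 0" --pt "0 -3.5 0 0.0175 0 0 0" --pt "0 -3.5 0 0.0175 0 0 0" --pt "0 -3.5 0 0.0175 0 0 0" --pt "0 -3.5 0 0.0175 0 0 0" --pt "0 -3.5 0 0.0175 0 0 0" --pt "0 -3.5 0 0.0175 0 0 0" --pt "0 -3.5 0 0.0175 0 0 0"

```text
time_s: 11.7
ee_pos: [569.0, 67.2, 39.4]
tcp_rot: [0.359, 0.609, -0.359, 0.61]
wrist_force: [0.4, 0.4, 1.0]
width: -0.2
```

```bash
python3 pos.py
```

```text
th 0.004 r-200 0.42 z 39.43 yaw err -0.006 F [0.41 0.37 0.95] 11.7
```

Call:
send_rows --pt "0.1 -3.5 0 0.0175 0 0 0" --pt "0.1 -3.5 0 0.0175 0 0 0" --pt "0.1 -3.5 0 0.0175 0 0 0" --pt "0.1 -3.5 0 0.0175 0 0 0" --pt "0 -3.5 0 0.0175 0 0 0" --pt "0 -3.5 0 0.0175 0 0 0" --pt "0 -3.5 0 0.0175 0 0 0" --pt "0 -3.5 0 0.0175 0 0 0"

```text
time_s: 12.7
ee_pos: [543.8, 55.3, 39.1]
tcp_rot: [0.4, 0.583, -0.4, 0.583]
wrist_force: [-0.2, 0.4, 2.2]
width: 0.1
```

```bash
python3 pos.py
```

```text
th 0.1432 r-200 0.42 z 39.14 yaw err -0.006 F [-0.17  0.41  2.22] 12.7
```

Call:
send_rows --pt "0 -3.5 0 0.0175 0 0 0" --pt "0 -3.5 0 0.0175 0 0 0" --pt "0 -3.5 0 0.0175 0 0 0" --pt "0 -3.5 0 0.0175 0 0 0" --pt "0 -3.5 0 0.0175 0 0 0" --pt "0 -3.5 0 0.0175 0 0 0" --pt "0 -3.5 0 0.0175 0 0 0" --pt "0 -3.5 0 0.0175 0 0 0"

```text
time_s: 13.7
ee_pos: [517.2, 47.0, 39.0]
tcp_rot: [0.441, 0.553, -0.44, 0.553]
wrist_force: [0.6, -0.1, 1.1]
width: 0.1
```

```bash
python3 pos.py
```

```text
th 0.2822 r-200 0.36 z 39.03 yaw err -0.008 F [ 0.64 -0.11  1.09] 13.7
```

Call:
send_rows --pt "0 -3.5 0 0.0175 0 0 0" --pt "0 -3.5 0 0.0175 0 0 0" --pt "0 -3.5 0 0.0175 0 0 0" --pt "0 -3.5 0 0.0175 0 0 0" --pt "0 -3.5 0 0.0175 0 0 0" --pt "0 -3.5 0 0.0175 0 0 0" --pt "0 -3.5 0 0.0175 0 0 0" --pt "0 -3.5 0 0.0175 0 0 0"

```text
time_s: 14.7
ee_pos: [488.9, 42.3, 38.5]
tcp_rot: [0.478, 0.521, -0.478, 0.521]
wrist_force: [-0.7, -0.2, 0.4]
width: -0.2
```

```bash
python3 pos.py
```

```text
th 0.4257 r-200 0.42 z 38.52 yaw err -0.004 F [-0.7  -0.2   0.42] 14.7
```

Call:
send_rows --pt "0 -3.5 0 0.0175 0 0 0" --pt "0 -3.5 0 0.0175 0 0 0" --pt "0 -3.5 0 0.0175 0 0 0" --pt "0 -3.5 0 0.0175 0 0 0" --pt "0 -3.5 0 0.0175 0 0 0" --pt "0 -3.5 0 0.0175 0 0 0" --pt "0 -3.5 0 0.0175 0 0 0" --pt "0 -3.5 0 0.0175 0 0 0"

```text
time_s: 15.7
ee_pos: [461.2, 41.5, 38.8]
tcp_rot: [-0.513, -0.487, 0.513, -0.486]
wrist_force: [-1.2, -0.5, 1.3]
width: 0.1
```

```bash
python3 pos.py
```

```text
th 0.5642 r-200 0.63 z 38.82 yaw err -0.006 F [-1.19 -0.55  1.3 ] 15.7
```

Every roller has been passed, and I'll carry on a little past the last one and lift straight up.

Call:
send_rows --pt "0 -3.5 0 0.0175 0 0 0" --pt "0 -3 0 0.01 0 0 0" --pt "0 -2 0 0 0 0 0" --pt "-5 0 0 0 0 0 0" --pt "-10 0 0 0 0 0 0" --pt "-20 0 0 0 0 0 0" --pt "-30 0 0 0 0 0 0" --pt "-40 0 0 0 0 0 0"

```text
time_s: 16.7
ee_pos: [452.6, 42.1, 144.9]
tcp_rot: [-0.519, -0.48, 0.52, -0.479]
wrist_force: [1.2, 0.4, 0.6]
width: 0.3
```

Call:
send_rows --pt "-40 0 0 0 0 0 0" --pt "-40 0 0 0 0 0 0" --pt "-40 0 0 0 0 0 0" --pt "-40 0 0 0 0 0 0" --pt "-20 0 0 0 0 0 0" --pt "0 0 0 0 0 0 0" --pt "0 0 0 0 0 0 0" --pt "0 0 0 0 0 0 0"

```text
time_s: 17.7
ee_pos: [452.5, 42.1, 322.4]
tcp_rot: [-0.519, -0.48, 0.52, -0.479]
wrist_force: [0.3, 0.4, -0.2]
width: -0.2
```

```bash
python3 - <<'E'
from h import *
a=env.capture("scene")[:,:,::-1]; b=cv2.imread("pics/scene0.png"); t=env.capture("top")[:,:,::-1]; t0=cv2.imread("pics/top0.png")
r=lambda i,y,x:cv2.resize(i[y:y+180,x:x+190],None,fx=2.1,fy=2.1,interpolation=2)
cv2.imwrite("pics/cmp.png",np.hstack([r(b,180,250),r(a,180,250)]))
d=cv2.absdiff(a[180:360,250:440],b[180:360,250:440]).max(2); d2=cv2.absdiff(t[130:300,150:410],t0[130:300,150:410]).max(2)
print((d>40).sum(),(d2>40).sum())
cv2.imwrite("pics/diff.png",np.hstack([cv2.resize(d*2,(390,370)),cv2.resize(d2*2,(400,370))]))
E
```

```text
4 3016
```

View pics/cmp.png

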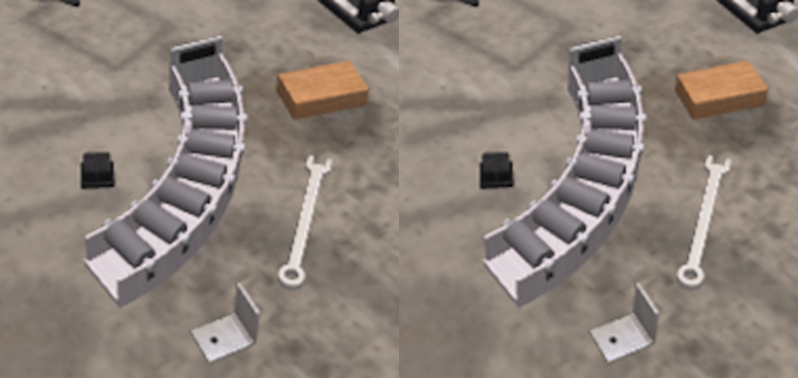

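View pics/diff.png

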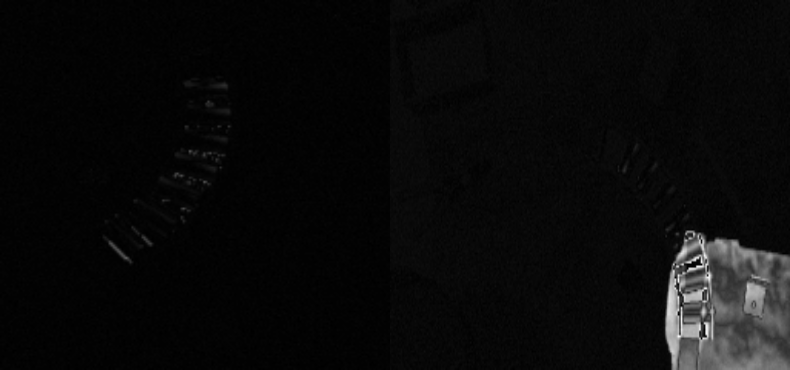

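```bash
python3 - <<'E'
from h import *
a=env.capture("scene")[:,:,::-1].astype(int); b=cv2.imread("pics/scene0.png").astype(int)
d=np.abs(a-b).max(2)
for u in proj("scene",track_pts(Q,38)).round().astype(int): 
    w=d[u[1]-5:u[1]+6,u[0]-6:u[0]+7]; print(u,w.mean().round(1),w.max())
print("bg",d[250:300,390:420].mean(),d[250:300,390:420].max())
E
```

```text
[349 221] 3.3 14
[351 233] 3.7 28
[350 245] 3.0 22
[345 258] 5.4 47
[337 271] 4.0 21
[325 283] 2.8 8
[310 294] 3.7 39
bg 1.3686666666666667 3
```

```bash
python3 - <<'E'
from h import *
print(env.get_state()["time_s"],env.get_state()["wrist_force"]); print(env.job_done())
E
```

```text
17.85 [-0.37776513 -1.12873446 -0.02383539]
the job is handed in; nothing more can be done
None
```

I stroked the closed fingertips along the track once, from roller 1 at the stop to just past roller 7 at the open end. I then lifted clear and handed the job in at 17.9 s.

- **Locating the track:** The top and wrist cameras disagreed by about 5 mm, so I used a position between the two. A close wrist view of roller 1 matched it to within 2–3 pixels.
- **Pressing depth:** I felt for the top of roller 1 first. The stroke then ran at a tip height of 38.5–39.4 mm, about 2.6–3.5 mm below the roller tops. Spot readings of the upward force on the tool never passed about 2.2 N, with noise of roughly 0.5 N. The tip stayed within 0.7 mm of the centre line at every check.
- **Scene afterwards:** The before and after scene pictures differ only on the rollers; the track and the loose things in view look unmoved. The pliers lie outside the area of that scene comparison. I checked them only in the top view, where the only large change was at the open end, where the arm was in view.
- **Not confirmed directly:** I could not read the roller angles or how far they sank. The tip travelled more than 20 mm in contact with each roller, so I expect about 2 rad of roll against the 0.5 needed. All seven rollers look changed in the pictures, but the change on roller 6 is faint.

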